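# Push a dried-up garlic bulb through the sprung flap of the prep board

### The job

The garlic bulb on the prep board has dried up and belongs in the food-waste box under the board. Push the self-closing steel flap down with one fingertip and hold it open while the other finger pushes the bulb off the board and through the opening, then let the flap spring shut. Only push the bulb, never lift or carry it, and do not shove it onto the closed flap; leave the peeler on the board and the onion, lemon and salt shaker around it where they are.

Things in the scene. Friction and masses are not known exactly. Their poses are not given: they have to be found in the camera images.
- prep_station: wooden prep board over a closed food-waste box with a steel drawer face, fixed to the worktop, 240 (its x) x 360 (its y) x 155 mm high. Origin: on the worktop under the middle of the box; own x points to its back (away from the robot at yaw 0), y to its left end, z up. The board's flat top is at z = 155 mm. The other points of the station are given in this frame
- board_mid (a point): middle of the board's working area (x 0, y 72.5, z 155 mm of the station): flat from x -120 to +110, y -25 to +170 mm, with a rim 10 mm wide and 9 mm high along the back, the left end and the right end of the station; none at the front
- board_edge (a point): middle of the opening's left edge, where the bulb goes over (x 0, y -25, z 155 mm of the station). The square opening lies right of it: x -65 to +65, y -155 to -25 mm; the board round it is 18 mm thick
- box_floor (a point): floor of the food-waste box under the middle of the opening (x 0, y -90, z 18 mm of the station). Inside, the box is 206 x 326 mm, wider than the opening on every side
- chute_flap: the flap, a brushed steel plate 122 x 122 x 14 mm. Origin on its hinge line (along the station's y, at x +61, y -90, z 155 mm of the station: the back edge of the opening); axes as the station's when shut. The plate runs from x -122 to 0, y -61 to +61, z -2 to +12 mm. Shut, its top stands 12 mm above the board and its left side, 4 mm inside the opening's edge, stops the bulb
- flap_front (a point): middle of the flap's front top edge (x -122, z +12 mm of the flap). It drops most as the flap is pushed down; the flap turns up to 1.1 rad. A spring shuts it at once when released: 0.08 N m when shut, 0.2 N m at 0.8 rad (about 7 N pushed 30 mm from the hinge). Turned 0.65 rad or more it lets the bulb slide past; the bulb's weight alone does not open it
- garlic: the dried-up garlic bulb, pale, 55 mm across and 55 mm high, about 36 g, standing loose on its flat root end on the board, left of the flap. Origin: centre of its underside; z is its own upward axis. Light and roundish: it slides when pushed low and slowly, within about 25 mm of the board
- garlic_mid (a point): the middle of the garlic bulb, 27.5 mm above its underside
- peeler: vegetable peeler, 170 x 25 x 18 mm, lying along the back rim of the board; to be left alone. Origin: under its middle
- onion: brown onion, 73 x 75 x 77 mm, on the worktop left of the station; to be left alone. Origin: centre of its underside
- lemon: lemon, 83 x 58 x 58 mm, on the worktop left of the station; to be left alone. Origin: centre of its underside
- salt_shaker: salt shaker, 44 mm across, 90 mm high, on the worktop behind the station; to be left alone
Mind the look-alikes: they are no part of the job. Of the things that look like the garlic, the smallest one is meant.

How it is judged:
On the way, in this order (a step that is already met when the one before it is completed fails the run):
1. a finger pushes the flap down past 0.5 rad and holds it while the bulb still stands on the board (angle between chute_flap's own z axis and vertical above 0.5 rad and contact force between the fingers and chute_flap above 0.5 N and y of garlic_mid in the frame of prep_station above -0.03 m and z of garlic_mid in the frame of prep_station above 0.165 m), for 0.1 s.
2. the bulb drops through the opening (its middle below the board) while a finger still holds the flap down (angle between chute_flap's own z axis and vertical above 0.4 rad and contact force between the fingers and chute_flap above 0.3 N and z of garlic_mid in the frame of prep_station below 0.135 m), for 0.05 s.
At the end, for the whole second after the job is handed in: The bulb lies inside the food-waste box (its middle more than 55 mm below the board's top) and the flap has closed to within 0.06 rad (z of garlic_mid in the frame of prep_station between 0.02 and 0.1 m and x of garlic_mid in the frame of prep_station between -0.11 and 0.11 m and y of garlic_mid in the frame of prep_station between -0.17 and 0.17 m and angle between chute_flap's own z axis and vertical below 0.06 rad); the robot touches nothing.
It fails at once if the bulb is lifted: its middle more than 30 mm above its height when standing on the board (z of garlic_mid in the frame of prep_station above 0.2125 m).
It fails at once if the bulb is pushed onto the closed flap: its middle more than 25 mm past the opening's left edge, above the board, with the flap open less than 0.25 rad (y of garlic_mid in the frame of prep_station below -0.05 m and z of garlic_mid in the frame of prep_station above 0.155 m and angle between chute_flap's own z axis and vertical below 0.25 rad).
It fails at once if the peeler is shifted by more than 20 mm (distance of peeler from where it was at the start of the episode above 0.02 m).
It fails at once if the onion, lemon or salt shaker is shifted by more than 20 mm (distance of any of onion, lemon, salt_shaker from where it was at the start of the episode above 0.02 m).
It also fails if it takes over 43 s, if anything falls off the work surface, if the arm or the gripper's body presses on something with over 40 N, if the wrist force passes 120 N, or if a joint passes its speed limit or range.

### The arm

A 7-joint arm with a two-finger parallel gripper is mounted at the origin on a cart in front of the work surface, level with it; the furniture and walls round the work are solid. World frame = base frame: x ahead of the robot, y to its left, z up, the work surface at z = 0. Lengths are in m, angles in rad, forces in N, time in s.
With the tool pointing down it reaches from about 0.425 to 0.95 m from the base axis. Payload 4.7 kg.
Tool frame: the origin (TCP) lies at the centre of the arm's flange, where the gripper is bolted on; the fingertips stand 173 mm ahead of it and the grasp point (between the pads) lies 155 mm ahead of it; z points along the fingers, y is the line along which they close (so a half turn about z gives the same grasp; the last joint's range is limited). The gripper opens to 85 mm and grips with 20 to 120 N. Pads are 22 mm wide; open, the fingers measure 114 mm over their backs; the gripper's body (76 mm by 85 mm) begins 54 mm behind the grasp point. The pads swing forward as they close: fully open they stand 13 mm farther back than shut.
Start: joints at [-1.149, 0.469, -0.049, 1.532, 0.024, 1.141, -0.082], TCP at [0.294, 0.608, 0.405] pointing down, gripper open.
Joint ranges: [-2.59, 2.59], [-0.33, 1.99], [-1.39, 1.29], [0.1, 2.45], [-1.04, 4.18], [0.21, 1.99], [-2.66, 2.66]. Speed limits (rad/s): [2.57, 2.57, 3.14, 3.14, 3.14, 3.14, 3.14].

### API

Orientations are given as a rotation vector (axis times angle).
In Python, from workcell import ctrl gives the robot as it stands.
- The arm moves only by the tool jog_arm, never from a script. Its argument "plan" is a list of rows, each an object of numbers: "rx", "ry", "rz": the turn, a rotation vector about the tool's x, y, z each as a share of pi rad, from -1 to 1; "x", "y", "z": the shift along the tool's x, y, z each as a share of 0.2 m, from -1 to 1; "jaw": the closure, from -1 (fully open) to 1 (shut). A call has 1 to 12 rows; each row is the pose to reach, as a shift and turn from the pose commanded when the call began, along the tool's axes at that moment, turning the shorter way round; what a row does not reach only later rows make up. A row lasts 1/8 s, in which the tool goes at most 62.5 mm and 10.7 degrees, less where a joint would pass 70% of its speed; a pose out of reach is approached as far as the arm can. A call with a number of a shift or a turn outside -1 to 1 is refused whole. A call with a gripper value outside its range is refused whole. The fingers move at their own pace and stop on an object; "newtons" is the grip in N (left out, the last holds). Time passes only in rows, so rows that repeat a pose let the fingers close. It gives the time, the measured TCP pose, the force, the opening and the grip force at its end, in the units of the state.
- ctrl.state(): the state, without advancing time (a new reading comes with each control period).
- ctrl.grab_frame(name): name is "side" or "top" or "wrist"; returns the picture (400x640x3 uint8, blue, green, red); there is no depth.
- ctrl.get_calibration(name): a dict with "fov_y" (degrees; the focal length in pixels is half the picture's height over the tangent of half this angle, whatever the lens; pixels are square), "cx", "cy" (the principal point, pixels), "dist_coeffs" ([k1, k2, p1, p2, k3] as OpenCV has them; the pictures are not rectified), "R" (3x3) and "t" (3): a world point X has camera coordinates R X + t. Camera axes: x right, y down, z forward; pixel columns grow to the right and rows downward; lengths in m; the calibration is good to about 2 mm. A picture is of the moment at which its call begins: read the wrist's pose just before it. get_calibration takes no time and is no camera call; for the wrist camera it gives the pose at the moment of the call.
- ctrl.sign_off(): hands the job in; it is judged then, once.
The state is a dict: "t": time; "qpos": joint angles; "qd": joint speeds; "joint_torque": joint torques, N m; "eef_pos": TCP position; "eef_rot": TCP orientation; "wrist_force": force on the tool from outside, world axes, zero at the start; "moment": the same for the moment, N m; "grip_width": finger opening in m; "grip_force": force on a finger pad.
Only numpy, scipy, OpenCV 4.12 (cv2) and the standard library are available. Lean on these libraries where they do the work, as an engineer would, in place of code of your own. Each camera call takes 0.05 s, during which the arm holds its last target. There are 200 camera calls.

## Working session

There is one attempt and no reset: what is moved stays moved. The work goes in short steps, Python scripts to look and compute and a tool call to move; the robot and the scene stay as the last step left them, time stands still between calls to the robot, and variables do not carry over. Pictures are saved under pics/ and viewed, at most 10 in all, crops included, and the job is handed in when it is done.

Besides the shell and the picture viewer there is one more tool, called as name(argument=value, ...) on one line, values as JSON. jog_arm: Moves the arm, as the interface text tells. Its arguments: {"type":"object","properties":{"plan":{"type":"array","items":{"type":"object","properties":{"rx":{"type":"number"},"ry":{"type":"number"},"rz":{"type":"number"},"x":{"type":"number"},"y":{"type":"number"},"z":{"type":"number"},"jaw":{"type":"number"}}}},"newtons":{"type":"number"}},"required":["plan"]}

```bash
mkdir -p pics; python3 - <<'E'
from workcell import ctrl
import cv2,numpy as np
s=ctrl.state();print({k:np.round(v,3).tolist() for k,v in s.items()})
for n in("side","top"):
    cv2.imwrite(f"pics/{n}0.png",ctrl.grab_frame(n));c=ctrl.get_calibration(n);print(n,{k:np.round(v,4).tolist() for k,v in c.items()})
E
```

```text
{'t': 0.0, 'qpos': [-1.149, 0.469, -0.049, 1.534, 0.024, 1.141, -0.082], 'qd': [0.003, -0.0, 0.002, 0.001, -0.001, 0.002, -0.002], 'joint_torque': [0.0, -51.031, -0.046, -23.771, 0.011, 0.008, 0.0], 'eef_pos': [0.294, 0.607, 0.404], 'eef_rot': [-0.702, -3.062, 0.003], 'wrist_force': [-0.692, 0.338, 0.16], 'moment': [-0.028, 0.019, 0.001], 'grip_force': 0.0, 'grip_width': 0.086}
side {'fov_y': 42.4757, 'cx': 311.999, 'cy': 205.8612, 'dist_coeffs': [-0.1046, 0.0, 0.0, 0.0, 0.0], 'R': [[0.8296, -0.5582, -0.0068], [-0.2496, -0.36, -0.8989], [0.4994, 0.7475, -0.438]], 't': [-0.4251, 0.2677, 1.0548]}
top {'fov_y': 47.8348, 'cx': 324.364, 'cy': 197.4951, 'dist_coeffs': [-0.0404, 0.0, 0.0, 0.0, 0.0], 'R': [[0.0059, -0.9998, -0.0182], [-0.9835, -0.0025, -0.181], [0.1809, 0.0189, -0.9833]], 't': [0.0564, 0.564, 1.1374]}
```

View pics/top0.png

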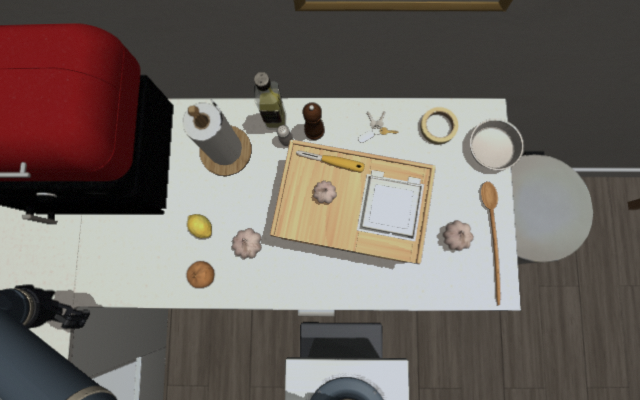

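View pics/side0.png

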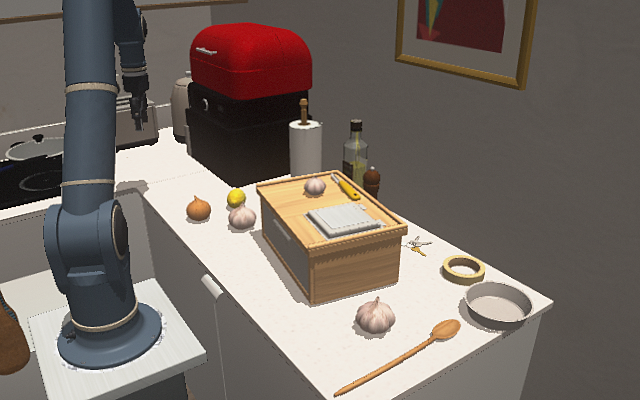

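The top view shows three garlic-like bulbs: (324,192) on the board, (247,243) on the worktop to the left, and (457,236) on the worktop to the right. The one on the board is the smallest and stands left of the flap at (392,207), so it fits the description. I'll confirm it in an enlarged crop.

```bash
cat > h.py <<'E'
import cv2,numpy as np
from workcell import ctrl
def ray(name,uv,z,c=None):
    "pixels -> world points on the plane at height z"
    c=c or ctrl.get_calibration(name);f=200/np.tan(np.radians(c["fov_y"])/2)
    K=np.array([[f,0,c["cx"]],[0,f,c["cy"]],[0,0,1]]);R=np.array(c["R"]);t=np.array(c["t"])
    p=cv2.undistortPoints(np.array(uv,float).reshape(-1,1,2),K,np.array(c["dist_coeffs"],float)).reshape(-1,2)
    d=np.c_[p,np.ones(len(p))]@R;o=-R.T@t
    return o+d*((z-o[2])/d[:,2])[:,None]
E
python3 - <<'E'
import cv2
im=cv2.imread("pics/top0.png")[130:270,262:446]
cv2.imwrite("pics/crop0.png",cv2.resize(im,None,fx=4,fy=4,interpolation=cv2.INTER_CUBIC))
E
```

```text
(no output)
```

View pics/crop0.png

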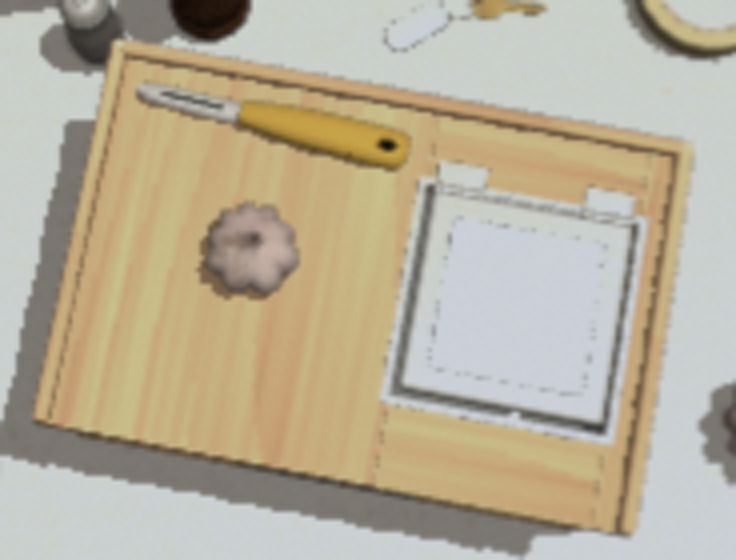

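The crop confirms it: the small bulb stands on the board at crop (250,250), i.e. pixel (324.5,192.5). Board rim corners in the crop are (117,42), (690,143), (632,533) and (36,422). The flap is at about (515,310), with its hinge tabs at the back.

```bash
python3 - <<'E'
from h import *
px=np.array([[117,42],[690,143],[632,533],[36,422]])/4+[262,130]
W=ray("top",px,.164)[:,:2]
S=np.array([[.12,.18],[.12,-.18],[-.12,-.18],[-.12,.18]])
a=S-S.mean(0);b=W-W.mean(0)
yaw=np.arctan2((a[:,0]*b[:,1]-a[:,1]*b[:,0]).sum(),(a*b).sum());R=np.array([[np.cos(yaw),-np.sin(yaw)],[np.sin(yaw),np.cos(yaw)]])
o=W.mean(0);print("origin",o,"yaw",yaw,"res",(S@R.T+o-W)*1e3)
im=cv2.imread("pics/top0.png");hsv=cv2.cvtColor(im,cv2.COLOR_BGR2HSV)
for nm,uv,z in(("garlic",[324.5,192.5],.1825),("peelerA",[262+145/4,130+92/4],.16),("peelerB",[262+405/4,130+150/4],.16),("flapFL",[262+395/4,130+385/4],.167),("flapBR",[262+640/4,130+225/4],.167)):
    g=ray("top",[uv],z)[0,:2];print(nm,g,"station",(g-o)@R)
np.savez("st.npz",o=o,yaw=yaw)
E
```

```text
origin [ 0.5367326  -0.01363763] yaw -0.1803945903860108 res [[ 2.29303404  3.43311393]
 [ 0.80816266 -3.65009897]
 [-2.24910398 -2.97649418]
 [-0.85209272  3.19347922]]
garlic [0.55169085 0.05598656] station [0.00222371 0.07117817]
peelerA [0.65423258 0.12110444] station [0.09141819 0.1536372 ]
peelerB [ 0.6179759  -0.03705004] station [ 0.08412557 -0.008456  ]
flapFL [ 0.47418142 -0.02932014] station [-0.05872244 -0.02665082]
flapBR [ 0.5704657  -0.17612041] station [ 0.06233801 -0.15379385]
```

```bash
cat >> h.py <<'E'
from scipy.spatial.transform import Rotation as Ro
st=np.load("st.npz");O,YAW=st["o"],float(st["yaw"])
def w(sx,sy): return O+Ro.from_euler("z",YAW).as_matrix()[:2,:2]@[sx,sy]
def pose(sx,sy,z,delta=15,tilt=0,L=.173):
    "TCP pose putting the point L ahead of it at station (sx,sy), height z; tool y at delta from station y, right finger low by tilt (deg)"
    a=YAW+np.radians(90+delta);t=np.radians(tilt)
    u=np.array([np.cos(a),np.sin(a),0]);k=np.array([0,0,1.])
    y=np.cos(t)*u+np.sin(t)*k;zz=-np.cos(t)*k+np.sin(t)*u
    return np.array([*w(sx,sy),z])-L*zz,np.c_[np.cross(y,zz),y,zz]
def jog(*targets):
    s=ctrl.state();p=np.array(s["eef_pos"]);R=Ro.from_rotvec(s["eef_rot"]).as_matrix()
    for P,Q in targets:
        d=R.T@(P-p);r=Ro.from_matrix(R.T@Q).as_rotvec()
        print("xyz",np.round(d/.2,3),"r",np.round(r/np.pi,4),"rows>=%.1f"%max(np.linalg.norm(d)/.0625,np.degrees(np.linalg.norm(r))/10.7))
def where(L=.173):
    s=ctrl.state();R=Ro.from_rotvec(s["eef_rot"]).as_matrix();q=np.array(s["eef_pos"])+L*R[:,2]
    c,n=np.cos(YAW),np.sin(YAW);d=q[:2]-O
    print("t %.2f tip st (%.4f %.4f) z %.4f  F %s grip %.3f"%(s["t"],c*d[0]+n*d[1],-n*d[0]+c*d[1],q[2],np.round(s["wrist_force"],1),s["grip_width"]))
E
python3 -c "
from h import *
where();jog(pose(-.003,.135,.225))"
```

```text
t 0.10 tip st (-0.3503 0.5671) z 0.2307  F [ 0.  -0.9  0.2] grip 0.085
xyz [-2.251 -1.62   0.032] r [-6.000e-04 -1.000e-04 -1.694e-01] rows>=8.9
```

jog_arm(plan=[{"x": -0.25,"y": -0.18,"rz": -0.05,"jaw": 1},{"x": -0.5,"y": -0.36,"rz": -0.1,"jaw": 1},{"x": -0.75,"y": -0.54,"rz": -0.14,"jaw": 1},{"x": -1,"y": -0.72,"rz": -0.169,"jaw": 1},{"x": -1,"y": -0.72,"rz": -0.169,"jaw": 1}], newtons=30)

```text
invalid input at $.plan[0]: expected keys rx, ry, rz, x, y, z, jaw
```

```bash
python3 -c "
from h import *
where();jog(pose(-.003,.135,.225))"
```

```text
t 0.10 tip st (-0.3503 0.5671) z 0.2307  F [ 0.  -0.9  0.2] grip 0.085
xyz [-2.251 -1.62   0.032] r [-6.000e-04 -1.000e-04 -1.694e-01] rows>=8.9
```

jog_arm(plan=[{"x": -0.25,"y": -0.18,"z": 0,"rx": 0,"ry": 0,"rz": -0.05,"jaw": 1},{"x": -0.5,"y": -0.36,"z": 0,"rx": 0,"ry": 0,"rz": -0.1,"jaw": 1},{"x": -0.75,"y": -0.54,"z": 0,"rx": 0,"ry": 0,"rz": -0.14,"jaw": 1},{"x": -1,"y": -0.72,"z": 0,"rx": 0,"ry": 0,"rz": -0.169,"jaw": 1},{"x": -1,"y": -0.72,"z": 0,"rx": 0,"ry": 0,"rz": -0.169,"jaw": 1}], newtons=30)

```text
t: 0.72
eef_pos: [0.4149, 0.3853, 0.4045]
eef_rot: [-0.109, 3.139, -0.005]
wrist_force: [0.7, 0.5, -0.3]
grip_width: -0.0
grip_force: 0.0
```

```bash
python3 -c "
from h import *
where();jog(pose(-.003,.135,.225))"
```

```text
t 0.72 tip st (-0.1912 0.3701) z 0.2315  F [ 0.7  0.5 -0.3] grip -0.000
xyz [-0.621 -1.374  0.037] r [-0.001   0.0002 -0.0038] rows>=4.8
```

jog_arm(plan=[{"x": -0.12,"y": -0.25,"z": 0,"rx": 0,"ry": 0,"rz": -0.004,"jaw": 1},{"x": -0.24,"y": -0.5,"z": 0,"rx": 0,"ry": 0,"rz": -0.004,"jaw": 1},{"x": -0.36,"y": -0.75,"z": 0,"rx": 0,"ry": 0,"rz": -0.004,"jaw": 1},{"x": -0.48,"y": -1,"z": 0,"rx": 0,"ry": 0,"rz": -0.004,"jaw": 1},{"x": -0.48,"y": -1,"z": 0,"rx": 0,"ry": 0,"rz": -0.004,"jaw": 1}])

```text
t: 1.35
eef_pos: [0.525, 0.1952, 0.4044]
eef_rot: [-0.132, 3.138, -0.003]
wrist_force: [-0.6, 1.8, -0.2]
grip_width: 0.0005
grip_force: 0.0
```

```bash
python3 -c "
from h import *
where();jog(pose(-.003,.137,.225),pose(-.003,.137,.163))"
```

```text
t 1.35 tip st (-0.0489 0.2030) z 0.2314  F [-0.6  1.8 -0.2] grip 0.000
xyz [-0.135 -0.38   0.033] r [-0.0006  0.0001  0.0009] rows>=1.3
xyz [-0.135 -0.379  0.343] r [-0.0006  0.0001  0.0009] rows>=1.7
```

jog_arm(plan=[{"x": -0.07,"y": -0.19,"z": 0.03,"rx": 0,"ry": 0,"rz": 0,"jaw": 1},{"x": -0.135,"y": -0.38,"z": 0.03,"rx": 0,"ry": 0,"rz": 0,"jaw": 1},{"x": -0.135,"y": -0.38,"z": 0.14,"rx": 0,"ry": 0,"rz": 0,"jaw": 1},{"x": -0.135,"y": -0.38,"z": 0.24,"rx": 0,"ry": 0,"rz": 0,"jaw": 1},{"x": -0.135,"y": -0.38,"z": 0.24,"rx": 0,"ry": 0,"rz": 0,"jaw": 1}])

```text
t: 1.98
eef_pos: [0.556, 0.1277, 0.355]
eef_rot: [0.149, -3.134, 0.0]
wrist_force: [0.3, -0.5, -0.9]
grip_width: -0.0004
grip_force: 0.0
```

```bash
python3 -c "
from h import *
where()
a=ctrl.grab_frame('side')[150:300,230:430];b=ctrl.grab_frame('wrist')
cv2.imwrite('pics/m1.png',np.hstack([cv2.resize(a,(533,400)),cv2.resize(b,None,fx=.41,fy=1)][:1]));cv2.imwrite('pics/w1.png',b)
jog(pose(-.003,.137,.163),pose(-.003,.037,.163))"
```

```text
t 1.98 tip st (-0.0071 0.1424) z 0.1820  F [ 0.3 -0.5 -0.9] grip -0.000
xyz [-0.005 -0.029  0.105] r [0.0002 0.0001 0.0042] rows>=0.3
xyz [ 0.131 -0.51   0.105] r [0.0002 0.0001 0.0042] rows>=1.7
```

View pics/m1.png

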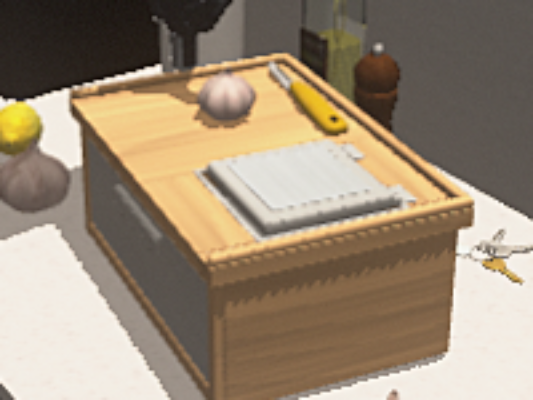

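View pics/w1.png

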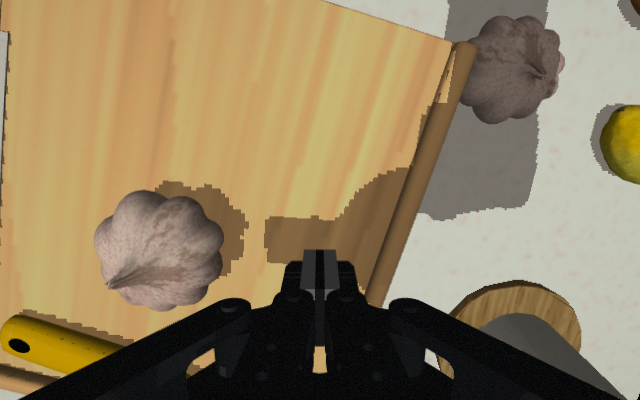

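The side crop shows the bulb standing near (228,97) and the flap shut. In the wrist view the bulb is at (160,250), the shut fingertips are at (320,255), and the board is clear between them.

```bash
python3 -c "
from h import *
c=ctrl.get_calibration('wrist')
M=Ro.from_euler('z',YAW).as_matrix()[:2,:2]
for uv,z in (([160,250],.1825),([320,258],.182)):
    print((ray('wrist',[uv],z,c)[0,:2]-O)@M)
jog(pose(-.004,.137,.162),pose(-.004,.037,.162))"
```

```text
[0.00527284 0.0741694 ]
[-0.00976113  0.14199605]
xyz [ 0.    -0.028  0.11 ] r [0.0002 0.0001 0.0042] rows>=0.4
xyz [ 0.136 -0.509  0.11 ] r [0.0002 0.0001 0.0042] rows>=1.7
```

jog_arm(plan=[{"x": 0,"y": -0.028,"z": 0.06,"rx": 0,"ry": 0,"rz": 0.004,"jaw": 1},{"x": 0,"y": -0.028,"z": 0.11,"rx": 0,"ry": 0,"rz": 0.004,"jaw": 1},{"x": 0.014,"y": -0.076,"z": 0.11,"rx": 0,"ry": 0,"rz": 0.004,"jaw": 1},{"x": 0.025,"y": -0.115,"z": 0.11,"rx": 0,"ry": 0,"rz": 0.004,"jaw": 1},{"x": 0.03,"y": -0.134,"z": 0.11,"rx": 0,"ry": 0,"rz": 0.004,"jaw": 1},{"x": 0.035,"y": -0.153,"z": 0.11,"rx": 0,"ry": 0,"rz": 0.004,"jaw": 1},{"x": 0.041,"y": -0.172,"z": 0.11,"rx": 0,"ry": 0,"rz": 0.004,"jaw": 1},{"x": 0.046,"y": -0.192,"z": 0.11,"rx": 0,"ry": 0,"rz": 0.004,"jaw": 1},{"x": 0.052,"y": -0.211,"z": 0.11,"rx": 0,"ry": 0,"rz": 0.004,"jaw": 1},{"x": 0.057,"y": -0.23,"z": 0.11,"rx": 0,"ry": 0,"rz": 0.004,"jaw": 1},{"x": 0.063,"y": -0.249,"z": 0.11,"rx": 0,"ry": 0,"rz": 0.004,"jaw": 1},{"x": 0.068,"y": -0.269,"z": 0.11,"rx": 0,"ry": 0,"rz": 0.004,"jaw": 1}])

```text
t: 3.58
eef_pos: [0.5483, 0.0709, 0.3347]
eef_rot: [0.126, -3.139, -0.0]
wrist_force: [-0.7, 0.6, 0.6]
grip_width: 0.0
grip_force: 0.2
```

```bash
python3 -c "
from h import *
where()
cv2.imwrite('pics/w2.png',ctrl.grab_frame('wrist'))
jog(pose(-.004,.067,.162),pose(-.004,.043,.162))"
```

```text
t 3.58 tip st (-0.0038 0.0853) z 0.1617  F [-0.7  0.6  0.6] grip 0.000
xyz [ 0.024 -0.085 -0.002] r [-0.0001 -0.0001 -0.0007] rows>=0.3
xyz [ 0.055 -0.201 -0.002] r [-0.0001 -0.0001 -0.0007] rows>=0.7
```

View pics/w2.png

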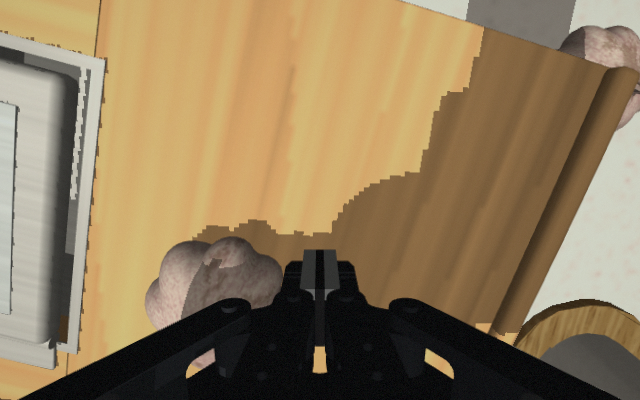

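The wrist view shows the bulb at about (213,302), touching the fingertip at (300,275). It has drifted a little towards the back of the board, and the flap is ahead on the left.

```bash
python3 -c "
from h import *
M=Ro.from_euler('z',YAW).as_matrix()[:2,:2]
print((ray('wrist',[[213,302],[146,302],[283,290],[213,237]],.178)[:,:2]-O)@M)
s=ctrl.grab_frame('side')[160:240,270:400];cv2.imwrite('pics/s2.png',cv2.resize(s,None,fx=6,fy=6,interpolation=2))"
```

```text
[[ 0.01330362  0.04585464]
 [ 0.02032644  0.01996667]
 [ 0.00095361  0.07146707]
 [-0.01381879  0.04102312]]
```

View pics/s2.png

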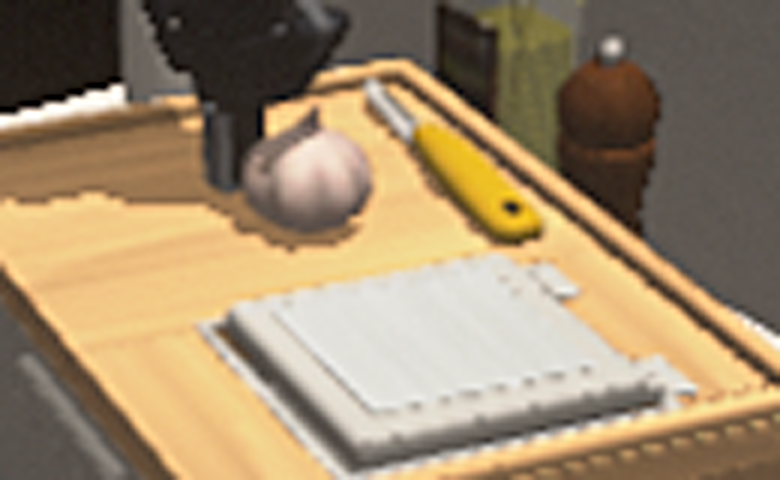

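The side view shows the bulb upright and touching the finger. It sits about 9 mm towards the back, at station (0.013, 0.046). I'll back off, turn the pusher and push it back towards the centre.

```bash
python3 -c "
from h import *
where();jog(pose(-.004,.112,.162),pose(.024,.11,.162,-10),pose(.021,.090,.162,-10),pose(.0126,.041,.162,-10))"
```

```text
t 3.67 tip st (-0.0037 0.0848) z 0.1617  F [ 0.8 -0.3  0.6] grip 0.000
xyz [-0.033  0.132 -0.002] r [-0.0001 -0.0001 -0.0007] rows>=0.4
xyz [-0.166  0.086 -0.002] r [-1.000e-04 -0.000e+00  1.382e-01] rows>=2.3
xyz [-0.126 -0.007 -0.002] r [-1.000e-04 -0.000e+00  1.382e-01] rows>=2.3
xyz [-0.022 -0.233 -0.002] r [-1.000e-04 -0.000e+00  1.382e-01] rows>=2.3
```

jog_arm(plan=[{"x": -0.033,"y": 0.132,"z": -0.002,"rx": 0,"ry": 0,"rz": 0,"jaw": 1},{"x": -0.08,"y": 0.12,"z": -0.002,"rx": 0,"ry": 0,"rz": 0.05,"jaw": 1},{"x": -0.12,"y": 0.1,"z": -0.002,"rx": 0,"ry": 0,"rz": 0.1,"jaw": 1},{"x": -0.166,"y": 0.086,"z": -0.002,"rx": 0,"ry": 0,"rz": 0.138,"jaw": 1},{"x": -0.146,"y": 0.04,"z": -0.002,"rx": 0,"ry": 0,"rz": 0.138,"jaw": 1},{"x": -0.126,"y": -0.007,"z": -0.002,"rx": 0,"ry": 0,"rz": 0.138,"jaw": 1},{"x": -0.118,"y": -0.024,"z": -0.002,"rx": 0,"ry": 0,"rz": 0.138,"jaw": 1},{"x": -0.11,"y": -0.041,"z": -0.002,"rx": 0,"ry": 0,"rz": 0.138,"jaw": 1},{"x": -0.102,"y": -0.059,"z": -0.002,"rx": 0,"ry": 0,"rz": 0.138,"jaw": 1},{"x": -0.094,"y": -0.076,"z": -0.002,"rx": 0,"ry": 0,"rz": 0.138,"jaw": 1},{"x": -0.086,"y": -0.093,"z": -0.002,"rx": 0,"ry": 0,"rz": 0.138,"jaw": 1},{"x": -0.078,"y": -0.111,"z": -0.002,"rx": 0,"ry": 0,"rz": 0.138,"jaw": 1}])

```text
t: 5.18
eef_pos: [0.5657, 0.0501, 0.3351]
eef_rot: [-0.552, -3.093, -0.0]
wrist_force: [0.8, -0.6, -0.5]
grip_width: -0.0
grip_force: 0.1
```

```bash
cat >> h.py <<'E'
def bulb():
    "bulb by colour in the wrist picture (pinkish grey), blob limits -> station points"
    im=ctrl.grab_frame('wrist');hs=cv2.cvtColor(im,cv2.COLOR_BGR2HSV)
    m=((hs[...,1]<90)&(hs[...,1]>18)&((hs[...,0]<14)|(hs[...,0]>165))&(hs[...,2]>50)&(hs[...,2]<235)).astype(np.uint8)
    m=cv2.morphologyEx(m,cv2.MORPH_OPEN,np.ones((5,5)));n,_,S,C=cv2.connectedComponentsWithStats(m)
    M=Ro.from_euler('z',YAW).as_matrix()[:2,:2]
    for i in range(1,n):
        if S[i,4]>1500: x,y,ww,h,A=S[i];print("blob",x,y,x+ww,y+h,A,"st",np.round((ray('wrist',[[x+ww/2,y+ww/2]],.178)[0,:2]-O)@M,4))
    return im
E
python3 -c "
from h import *
where();bulb();jog(pose(.0126,.041,.162,-10))"
```

```text
t 5.17 tip st (0.0170 0.0679) z 0.1621  F [ 0.8 -0.6 -0.5] grip -0.000
xyz [-0.001 -0.133  0.   ] r [-0.0001 -0.      0.0003] rows>=0.4
```

jog_arm(plan=[{"x": 0,"y": -0.02,"z": 0,"rx": 0,"ry": 0,"rz": 0,"jaw": 1},{"x": 0,"y": -0.04,"z": 0,"rx": 0,"ry": 0,"rz": 0,"jaw": 1},{"x": 0,"y": -0.06,"z": 0,"rx": 0,"ry": 0,"rz": 0,"jaw": 1},{"x": 0,"y": -0.08,"z": 0,"rx": 0,"ry": 0,"rz": 0,"jaw": 1},{"x": 0,"y": -0.1,"z": 0,"rx": 0,"ry": 0,"rz": 0,"jaw": 1},{"x": 0,"y": -0.117,"z": 0,"rx": 0,"ry": 0,"rz": 0,"jaw": 1},{"x": 0,"y": -0.133,"z": 0,"rx": 0,"ry": 0,"rz": 0,"jaw": 1},{"x": 0,"y": -0.133,"z": 0,"rx": 0,"ry": 0,"rz": 0,"jaw": 1},{"x": 0,"y": -0.08,"z": 0,"rx": 0,"ry": 0,"rz": 0,"jaw": 1},{"x": 0,"y": 0.05,"z": 0,"rx": 0,"ry": 0,"rz": 0,"jaw": 1},{"x": 0,"y": 0.05,"z": -0.25,"rx": 0,"ry": 0,"rz": 0,"jaw": 1},{"x": 0,"y": 0.05,"z": -0.4,"rx": 0,"ry": 0,"rz": 0,"jaw": 1}])

```text
t: 6.72
eef_pos: [0.5698, 0.0612, 0.417]
eef_rot: [0.549, 3.091, 0.002]
wrist_force: [0.0, 0.4, -0.3]
grip_width: -0.0003
grip_force: 0.0
```

```bash
python3 -c "
from h import *
where();cv2.imwrite('pics/w3.png',bulb());cv2.imwrite('pics/t3.png',ctrl.grab_frame('top'))"
```

```text
t 6.72 tip st (0.0194 0.0797) z 0.2440  F [ 0.   0.4 -0.3] grip -0.000
blob 143 196 233 260 2908 st [ 0.0217 -0.0036]
```

View pics/w3.png

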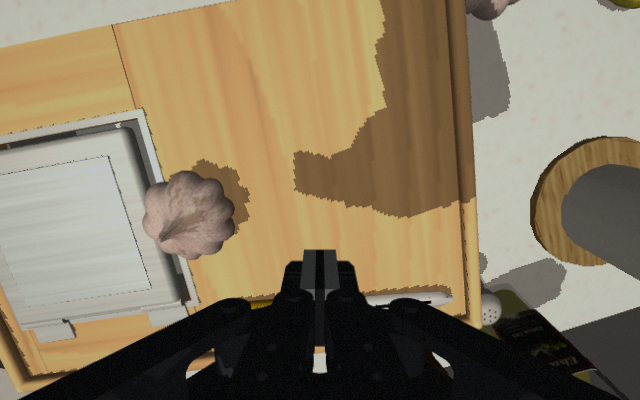

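The bulb is standing at the opening's edge: outline x 142–236, y 170–260, centre (189,215). The flap is still shut. I'll locate it and work out the finger poses.

```bash
python3 -c "
from h import *
M=Ro.from_euler('z',YAW).as_matrix()[:2,:2]
print((ray('wrist',[[189,215],[145,130]],.178)[:,:2]-O)@M,(ray('wrist',[[136,110],[192,302]],.155)[:,:2]-O)@M)
where();jog(pose(-.0,.03,.235,15,8,.165))"
```

```text
[[ 0.0041009   0.00227108]
 [-0.04999746 -0.00901725]] [[-0.0631968  -0.02195707]
 [ 0.07498392 -0.02364264]]
t 6.83 tip st (0.0210 0.0798) z 0.2460  F [0.2 0.4 0.2] grip 0.000
xyz [ 0.008 -0.364  0.101] r [-0.0428  0.012  -0.1376] rows>=2.4
```

The bulb is at station (0.004, 0.002), which is a good position. Next I'll open the jaw and tilt it so the right finger goes low, hover with that finger over the flap and the left one behind the bulb, then descend.

```bash
python3 -c "
from h import *
jog(pose(.0175,0.08,.28,20,14,.160),pose(.0175,0,.28,20,14,.160),pose(.0175,0,.195,20,14,.160))"
```

```text
xyz [-0.085 -0.166 -0.081] r [-0.0752  0.0227 -0.1646] rows>=3.1
xyz [-0.153 -0.56  -0.083] r [-0.0752  0.0227 -0.1646] rows>=3.1
xyz [-0.151 -0.562  0.342] r [-0.0752  0.0227 -0.1646] rows>=3.1
```

jog_arm(plan=[{"x": -0.02,"y": -0.04,"z": -0.08,"rx": -0.019,"ry": 0.0055,"rz": -0.041,"jaw": -1},{"x": -0.04,"y": -0.08,"z": -0.08,"rx": -0.038,"ry": 0.0115,"rz": -0.082,"jaw": -1},{"x": -0.06,"y": -0.12,"z": -0.08,"rx": -0.056,"ry": 0.017,"rz": -0.123,"jaw": -1},{"x": -0.085,"y": -0.166,"z": -0.081,"rx": -0.0752,"ry": 0.0227,"rz": -0.1646,"jaw": -1},{"x": -0.12,"y": -0.36,"z": -0.082,"rx": -0.0752,"ry": 0.0227,"rz": -0.1646,"jaw": -1},{"x": -0.153,"y": -0.56,"z": -0.083,"rx": -0.0752,"ry": 0.0227,"rz": -0.1646,"jaw": -1},{"x": -0.153,"y": -0.56,"z": -0.083,"rx": -0.0752,"ry": 0.0227,"rz": -0.1646,"jaw": -1}])

```text
t: 7.7
eef_pos: [0.5587, -0.0593, 0.4308]
eef_rot: [0.247, -3.08, -0.374]
wrist_force: [-0.1, 0.4, 0.4]
grip_width: 0.0856
grip_force: 0.0
```

```bash
python3 -c "
from h import *
where(.160);a=ctrl.grab_frame('side')[110:260,250:420];b=ctrl.grab_frame('wrist')
cv2.imwrite('pics/m4.png',np.hstack([cv2.resize(a,(453,400)),cv2.resize(b[:,100:540],(340,400))]))
jog(pose(.0175,0,.20,20,14,.160),pose(.0175,0,.18,20,14,.160))"
```

```text
t 7.70 tip st (0.0155 -0.0053) z 0.2755  F [-0.1  0.4  0.4] grip 0.086
xyz [-0.01  -0.091  0.368] r [ 0.0002 -0.0027 -0.0011] rows>=1.2
xyz [-0.011 -0.115  0.465] r [ 0.0002 -0.0027 -0.0011] rows>=1.5
```

View pics/m4.png

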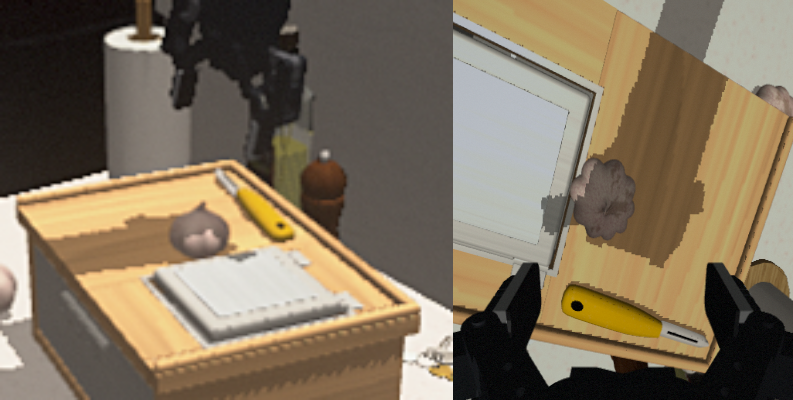

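The left half (side view) shows the bulb upright at (200,230) with the low right finger above the flap. The right half (wrist view) shows the fingers on either side of the bulb at (605,197). I'll descend to just above flap contact.

jog_arm(plan=[{"x": -0.004,"y": -0.03,"z": 0.12,"rx": 0,"ry": -0.0027,"rz": -0.001,"jaw": -1},{"x": -0.008,"y": -0.06,"z": 0.25,"rx": 0,"ry": -0.0027,"rz": -0.001,"jaw": -1},{"x": -0.01,"y": -0.085,"z": 0.34,"rx": 0,"ry": -0.0027,"rz": -0.001,"jaw": -1},{"x": -0.01,"y": -0.1,"z": 0.4,"rx": 0,"ry": -0.0027,"rz": -0.001,"jaw": -1},{"x": -0.011,"y": -0.115,"z": 0.465,"rx": 0,"ry": -0.0027,"rz": -0.001,"jaw": -1},{"x": -0.011,"y": -0.115,"z": 0.465,"rx": 0,"ry": -0.0027,"rz": -0.001,"jaw": -1}])

```text
t: 8.55
eef_pos: [0.5606, -0.0555, 0.3353]
eef_rot: [0.261, -3.087, -0.379]
wrist_force: [-0.4, 0.6, -0.5]
grip_width: 0.0855
grip_force: 0.0
```

```bash
python3 -c "
from h import *
where(.160);cv2.imwrite('pics/s5.png',cv2.resize(ctrl.grab_frame('side')[130:250,260:420],None,fx=5,fy=5,interpolation=2))
jog(pose(.0175,0,.17,20,14,.160),pose(.0175,0,.155,20,14,.160))"
```

```text
t 8.55 tip st (0.0178 -0.0005) z 0.1801  F [-0.4  0.6 -0.5] grip 0.085
xyz [ 0.001 -0.01   0.052] r [-0.0001  0.0003 -0.    ] rows>=0.2
xyz [ 0.001 -0.028  0.125] r [-0.0001  0.0003 -0.    ] rows>=0.4
```

View pics/s5.png

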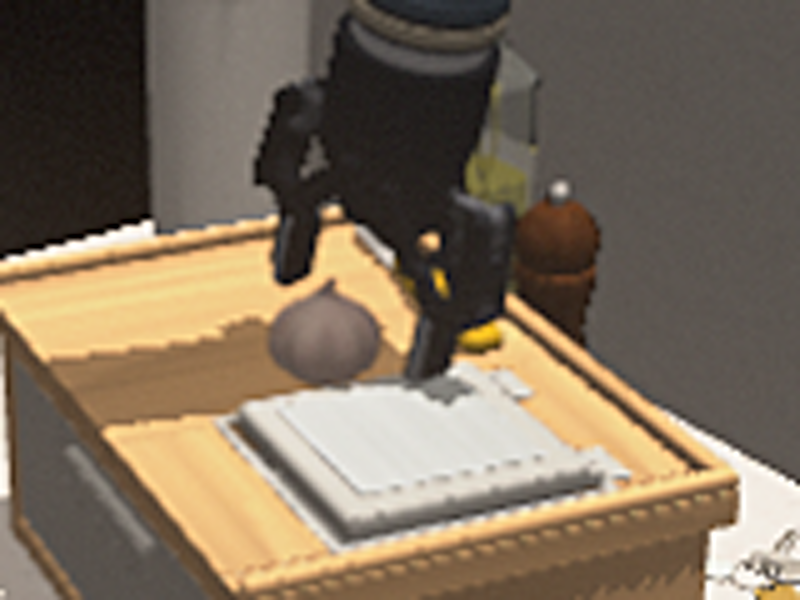

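The right fingertip is at (428,375), just above the flap near its left back corner. The left finger is behind the bulb at (325,335). No contact force yet, so I'll press down in steps.

jog_arm(plan=[{"x": 0,"y": -0.005,"z": 0.025,"rx": 0,"ry": 0,"rz": 0,"jaw": -1},{"x": 0,"y": -0.01,"z": 0.05,"rx": 0,"ry": 0,"rz": 0,"jaw": -1},{"x": 0,"y": -0.016,"z": 0.075,"rx": 0,"ry": 0,"rz": 0,"jaw": -1},{"x": 0,"y": -0.016,"z": 0.075,"rx": 0,"ry": 0,"rz": 0,"jaw": -1}])

```text
t: 9.1
eef_pos: [0.5594, -0.0551, 0.3206]
eef_rot: [0.26, -3.085, -0.38]
wrist_force: [-6.3, 0.8, 5.0]
grip_width: 0.0854
grip_force: 3.8
```

```bash
python3 -c "
from h import *
where(.160)
jog(pose(.0175,0,.157,20,14,.160),pose(.0175,0,.152,20,14,.160))"
```

```text
t 9.10 tip st (0.0162 -0.0004) z 0.1654  F [-6.3  0.8  5. ] grip 0.085
xyz [-0.005 -0.01   0.041] r [ 0.0003 -0.0007 -0.0003] rows>=0.1
xyz [-0.005 -0.016  0.065] r [ 0.0003 -0.0007 -0.0003] rows>=0.2
```

jog_arm(plan=[{"x": -0.002,"y": -0.005,"z": 0.02,"rx": 0,"ry": 0,"rz": 0,"jaw": -1},{"x": -0.004,"y": -0.01,"z": 0.04,"rx": 0,"ry": 0,"rz": 0,"jaw": -1},{"x": -0.005,"y": -0.014,"z": 0.057,"rx": 0,"ry": 0,"rz": 0,"jaw": -1},{"x": -0.005,"y": -0.014,"z": 0.057,"rx": 0,"ry": 0,"rz": 0,"jaw": -1}])

```text
t: 9.6
eef_pos: [0.5611, -0.0553, 0.3096]
eef_rot: [0.26, -3.087, -0.379]
wrist_force: [-6.4, -0.2, 7.1]
grip_width: 0.0857
grip_force: 4.2
```

```bash
python3 -c "
from h import *
where(.160);cv2.imwrite('pics/s6.png',cv2.resize(ctrl.grab_frame('side')[130:250,260:420],None,fx=5,fy=5,interpolation=2))
jog(pose(.0165,-.01,.1535,20,14,.160),pose(.0165,-.05,.1535,20,14,.160))"
```

```text
t 9.60 tip st (0.0182 -0.0002) z 0.1544  F [-6.4 -0.2  7.1] grip 0.086
xyz [ 0.024 -0.043 -0.006] r [-0.      0.0001 -0.0002] rows>=0.2
xyz [ 0.093 -0.225 -0.051] r [-0.      0.0001 -0.0002] rows>=0.8
```

View pics/s6.png

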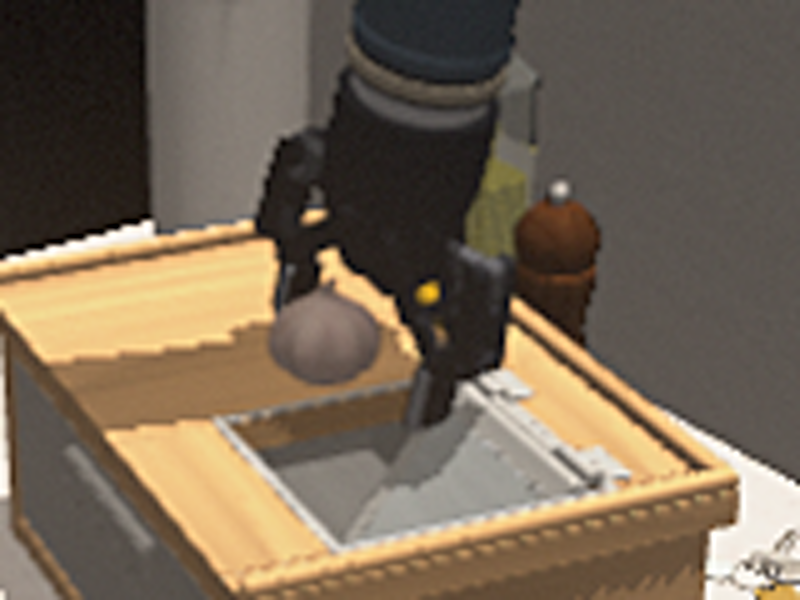

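The flap is clearly swung open, held by the right fingertip at (425,420) with about 9 N. The bulb still stands at (325,335) with the left finger behind it. I'll push slowly towards the opening. From here I'll rely on readings, since the picture allowance is used up.

jog_arm(plan=[{"x": 0.012,"y": -0.012,"z": 0,"rx": 0,"ry": 0,"rz": 0,"jaw": -1},{"x": 0.017,"y": -0.026,"z": -0.002,"rx": 0,"ry": 0,"rz": 0,"jaw": -1},{"x": 0.024,"y": -0.043,"z": -0.006,"rx": 0,"ry": 0,"rz": 0,"jaw": -1},{"x": 0.029,"y": -0.057,"z": -0.009,"rx": 0,"ry": 0,"rz": 0,"jaw": -1},{"x": 0.034,"y": -0.07,"z": -0.013,"rx": 0,"ry": 0,"rz": 0,"jaw": -1},{"x": 0.04,"y": -0.084,"z": -0.016,"rx": 0,"ry": 0,"rz": 0,"jaw": -1},{"x": 0.045,"y": -0.098,"z": -0.02,"rx": 0,"ry": 0,"rz": 0,"jaw": -1},{"x": 0.05,"y": -0.111,"z": -0.023,"rx": 0,"ry": 0,"rz": 0,"jaw": -1},{"x": 0.055,"y": -0.125,"z": -0.026,"rx": 0,"ry": 0,"rz": 0,"jaw": -1},{"x": 0.06,"y": -0.139,"z": -0.03,"rx": 0,"ry": 0,"rz": 0,"jaw": -1}])

```text
t: 10.9
eef_pos: [0.5531, -0.0817, 0.3078]
eef_rot: [0.264, -3.081, -0.388]
wrist_force: [-7.1, 6.5, 4.3]
grip_width: 0.0856
grip_force: 4.5
```

```bash
cat >> h.py <<'E'
def sidebulb():
    "purple-grey bulb blobs near the station in the side picture"
    im=ctrl.grab_frame('side');hs=cv2.cvtColor(im,cv2.COLOR_BGR2HSV);r=hs[150:260,290:400]
    m=((r[...,1]<100)&(r[...,1]>14)&((r[...,0]<13)|(r[...,0]>160))&(r[...,2]>60)).astype(np.uint8)
    m=cv2.morphologyEx(m,cv2.MORPH_OPEN,np.ones((3,3)));n,_,S,C=cv2.connectedComponentsWithStats(m)
    print([(S[i].tolist(),np.round(C[i]+[290,150]).tolist()) for i in range(1,n) if S[i,4]>40])
E
python3 -c "
from h import *
where(.160);sidebulb();jog(pose(.0165,-.03,.1535,20,14,.160),pose(.0165,-.055,.1535,20,14,.160))"
python3 - <<'E'
# check the mask on the earlier saved view: bulb known there
import sys;sys.path.insert(0,'.')
import os;os.chdir('.')
import cv2,numpy as np
im=cv2.resize(cv2.imread('pics/s6.png'),(160,120),interpolation=cv2.INTER_AREA);hs=cv2.cvtColor(im,cv2.COLOR_BGR2HSV)
print("bulb HSV then",hs[60:74:4,65].tolist(),"flap",hs[95,90].tolist(),"box",hs[95,65].tolist())
E
```

```text
t 10.90 tip st (0.0140 -0.0269) z 0.1528  F [-7.1  6.5  4.3] grip 0.086
[([28, 41, 23, 19, 306], [330.0, 200.0])]
xyz [-0.004 -0.009 -0.007] r [ 0.002  -0.0014  0.0004] rows>=0.0
xyz [ 0.039 -0.123 -0.036] r [ 0.002  -0.0014  0.0004] rows>=0.4
bulb HSV then [[10, 53, 145], [9, 57, 147], [9, 61, 125], [11, 60, 102]] flap [24, 16, 162] box [19, 30, 137]
```

jog_arm(plan=[{"x": 0.001,"y": -0.022,"z": -0.008,"rx": 0,"ry": 0,"rz": 0,"jaw": -1},{"x": 0.006,"y": -0.036,"z": -0.012,"rx": 0,"ry": 0,"rz": 0,"jaw": -1},{"x": 0.011,"y": -0.05,"z": -0.016,"rx": 0,"ry": 0,"rz": 0,"jaw": -1},{"x": 0.017,"y": -0.064,"z": -0.02,"rx": 0,"ry": 0,"rz": 0,"jaw": -1}])

```text
t: 11.45
eef_pos: [0.5519, -0.0958, 0.3084]
eef_rot: [0.264, -3.081, -0.388]
wrist_force: [-6.8, 7.4, 4.5]
grip_width: 0.0856
grip_force: 4.5
```

```bash
python3 -c "
from h import *
M=Ro.from_euler('z',YAW).as_matrix()[:2,:2]
print((ray('side',[[325,197],[330,200]],.1825)[:,:2]-O)@M)
where(.160);sidebulb();jog(pose(.0165,-.06,.1535,20,14,.160))"
```

```text
[[ 2.38209649e-05 -1.08282465e-02]
 [ 3.69501160e-03 -3.08073089e-02]]
t 11.45 tip st (0.0153 -0.0410) z 0.1534  F [-6.8  7.4  4.5] grip 0.086
[]
xyz [ 0.03  -0.081 -0.022] r [ 0.0021 -0.0015  0.0003] rows>=0.3
```

jog_arm(plan=[{"x": 0.006,"y": -0.016,"z": -0.004,"rx": 0,"ry": 0,"rz": 0,"jaw": -1},{"x": 0.012,"y": -0.032,"z": -0.009,"rx": 0,"ry": 0,"rz": 0,"jaw": -1},{"x": 0.018,"y": -0.048,"z": -0.013,"rx": 0,"ry": 0,"rz": 0,"jaw": -1},{"x": 0.024,"y": -0.064,"z": -0.018,"rx": 0,"ry": 0,"rz": 0,"jaw": -1},{"x": 0.024,"y": -0.064,"z": -0.018,"rx": 0,"ry": 0,"rz": 0,"jaw": -1},{"x": 0.024,"y": -0.064,"z": -0.018,"rx": 0,"ry": 0,"rz": 0,"jaw": -1}])

```text
t: 12.25
eef_pos: [0.5491, -0.1099, 0.3087]
eef_rot: [0.263, -3.08, -0.388]
wrist_force: [-8.2, 6.4, 4.0]
grip_width: 0.0854
grip_force: 4.6
```

```bash
python3 - <<'E'
from h import *
where(.160)
M=Ro.from_euler('z',YAW).as_matrix()[:2,:2]
for n in('side','wrist'):
    im=ctrl.grab_frame(n);cv2.imwrite(f'pics/{n}7.png',im);hs=cv2.cvtColor(im,cv2.COLOR_BGR2HSV)
    m=((hs[...,1]<110)&(hs[...,1]>25)&((hs[...,0]<13)|(hs[...,0]>165))&(hs[...,2]>35)).astype(np.uint8)
    m=cv2.morphologyEx(m,cv2.MORPH_OPEN,np.ones((3,3)));k,_,S,C=cv2.connectedComponentsWithStats(m)
    for i in range(1,k):
        if S[i,4]>60:
            print(n,S[i].tolist(),[np.round((ray(n,[C[i]],z)[0,:2]-O)@M,3).tolist() for z in(.18,.045)],cv2.mean(hs,(_==i).astype(np.uint8))[:3])
E
```

```text
t 12.25 tip st (0.0150 -0.0555) z 0.1537  F [-8.2  6.4  4. ] grip 0.085
side [229, 205, 27, 25, 369] [[-0.214, -0.034], [-0.148, 0.221]] (10.157181571815718, 56.669376693766935, 164.18157181571814)
side [356, 297, 34, 37, 690] [[-0.123, -0.452], [-0.033, -0.305]] (9.81159420289855, 57.34927536231884, 169.72463768115944)
wrist [212, 44, 12, 25, 142] [[-0.049, -0.114], [-0.065, -0.121]] (10.732394366197184, 53.901408450704224, 195.1549295774648)
wrist [227, 72, 26, 14, 193] [[-0.046, -0.107], [-0.057, -0.104]] (10.49740932642487, 54.80829015544042, 186.2279792746114)
wrist [234, 77, 43, 21, 359] [[-0.045, -0.102], [-0.054, -0.094]] (9.860724233983287, 58.610027855153206, 138.75208913649024)
```

```bash
python3 - <<'E'
from h import *
im=cv2.imread('pics/wrist7.png');hs=cv2.cvtColor(im,cv2.COLOR_BGR2HSV)
m=((hs[...,1]<110)&(hs[...,1]>25)&((hs[...,0]<14)|(hs[...,0]>165))&(hs[...,2]>35)).astype(np.uint8)[20:130,180:310]
p=np.argwhere(cv2.morphologyEx(m,2,np.ones((3,3))))[:,::-1].astype(np.float32)
c,r=cv2.minEnclosingCircle(p);c=np.array(c)+[180,20]
k=ctrl.get_calibration('wrist');f=200/np.tan(np.radians(k['fov_y'])/2)
print("circle",c,r);M=Ro.from_euler('z',YAW).as_matrix()[:2,:2]
for z in(.18,.135,.1,.045):
    X=ray('wrist',[c],z)[0];Z=(np.array(k['R'])@X+k['t'])[2];print(z,"expected radius px %.0f"%(f*.0275/Z),np.round((X[:2]-O)@M,3))
for row in m[::8]:print(''.join('.#'[v] for v in row[::4]))
E
```

```text
circle [244.43684387  58.42195892] 41.093170166015625
0.18 expected radius px 109 [-0.051 -0.107]
0.135 expected radius px 75 [-0.057 -0.107]
0.1 expected radius px 60 [-0.062 -0.106]
0.045 expected radius px 46 [-0.069 -0.105]
.................................
.................................
........###......................
..........#..#...................
........###....##.#..............
........##..........##.#.........
........######..#..#.#.####......
..........##.###.##.##.###.......
...........#####.#######.........
............##########...........
.................................
.................................
.................................
.................................
```

The blob's apparent size puts the bulb on the box floor at about station (-0.07, -0.105), with the flap still held at about 11 N. I'll lift straight up to let the flap close.

```bash
python3 -c "
from h import *
jog(pose(.0155,-.056,.20,20,14,.160),pose(.0155,-.056,.30,20,14,.160))"
```

```text
xyz [ 0.004  0.06  -0.225] r [ 0.0021 -0.0017  0.0003] rows>=0.7
xyz [ 0.007  0.184 -0.709] r [ 0.0021 -0.0017  0.0003] rows>=2.3
```

jog_arm(plan=[{"x": 0.001,"y": 0.02,"z": -0.075,"rx": 0,"ry": 0,"rz": 0,"jaw": -1},{"x": 0.003,"y": 0.04,"z": -0.15,"rx": 0,"ry": 0,"rz": 0,"jaw": -1},{"x": 0.004,"y": 0.06,"z": -0.225,"rx": 0,"ry": 0,"rz": 0,"jaw": -1},{"x": 0.005,"y": 0.12,"z": -0.46,"rx": 0,"ry": 0,"rz": 0,"jaw": -1},{"x": 0.007,"y": 0.184,"z": -0.709,"rx": 0,"ry": 0,"rz": 0,"jaw": -1},{"x": 0.007,"y": 0.184,"z": -0.709,"rx": 0,"ry": 0,"rz": 0,"jaw": -1},{"x": 0.007,"y": 0.184,"z": -0.709,"rx": 0,"ry": 0,"rz": 0,"jaw": -1},{"x": 0.007,"y": 0.184,"z": -0.709,"rx": 0,"ry": 0,"rz": 0,"jaw": -1}])

```text
t: 13.35
eef_pos: [0.5487, -0.1115, 0.4542]
eef_rot: [0.26, -3.086, -0.379]
wrist_force: [-0.1, 0.2, -0.4]
grip_width: 0.0856
grip_force: 0.0
```

```bash
python3 - <<'E'
from h import *
where(.160)
b=ctrl.grab_frame('side');a=cv2.imread('pics/side0.png');cv2.imwrite('pics/side8.png',b)
d=cv2.absdiff(a,b).max(2)
print("flap region diff now",d[203:240,305:385].mean(),"when open",cv2.absdiff(a,cv2.imread('pics/side7.png')).max(2)[203:240,305:385].mean(),"old bulb spot",a[187,315],b[187,315])
print("flap px",a[216,340],b[216,340],a[232,340],b[232,340],"peeler/onion/lemon diff",d[176:198,335:362].mean(),d[196:222,186:212].mean(),d[188:208,227:246].mean())
sidebulb()
E
```

```text
t 13.35 tip st (0.0159 -0.0577) z 0.2990  F [-0.1  0.2 -0.4] grip 0.086
flap region diff now 15.406081081081082 when open 73.79121621621621 old bulb spot [145 156 187] [135 203 242]
flap px [220 226 228] [220 225 227] [142 152 159] [143 152 159] peeler/onion/lemon diff 2.144781144781145 1.5650887573964498 1.7815789473684212
[]
```

The flap's front edge pixels match the start picture, so it is shut. The bulb is no longer on the board, its neighbours haven't moved, and the robot isn't touching anything.

```bash
python3 -c "
from workcell import ctrl
print(ctrl.sign_off())"
```

```text
the job is handed in; nothing more can be done
None
```

The job is handed in at about 13.4 s: the bulb was pushed through the held-open flap, the flap is shut, the peeler, onion and lemon look unmoved (salt shaker not checked), and I viewed 11 pictures, one over the limit of 10.

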